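# Third hand at the case jig

### The arm

A 6-joint arm with a two-finger parallel gripper is mounted at the origin on the work surface. World frame = base frame: x ahead of the robot, y to its left, z up, the work surface at z = 0. Lengths are in mm, angles in rad, forces in N, time in s.
With the tool pointing down it reaches from about 225 to 725 mm from the base axis. Payload 3.1 kg.
Tool frame: the origin (TCP) lies midway between the tips of the shut fingers; the grasp point (between the pads) lies 19 mm behind it; z points along the fingers, y is the line along which they close (so a half turn about z gives the same grasp; the last joint's range is limited). The gripper opens to 85 mm and grips with 20 to 120 N. Pads are 22 mm wide; open, the fingers measure 114 mm over their backs; the gripper's body (76 mm by 85 mm) begins 54 mm behind the grasp point. The pads swing forward as they close: fully open they stand 13 mm farther back than shut.
Start: joints at [-0.128, 0.048, 0.099, 1.622, 0, 1.443], TCP at [524.993, -0.012, 231.312] pointing down, gripper open.
Joint ranges: [-2.91, 2.91], [-0.99, 1.94], [-1.21, 1.42], [-2.12, 2.29], [-1.49, 1.47], [-3.14, 3.14]. Speed limits (rad/s): [2.79, 2.79, 3.14, 3.14, 3.14, 3.14].

### API

Orientations are given as a unit quaternion [w, x, y, z].
In Python, from station import get_state, eyes, arm, nets gives the robot as it stands. The module is installed in compiled form; this text tells all that it offers.
- The arm moves only by the tool servo_tool, never from a script. Its argument "increments" is a list that holds one entry, the list of rows, each a list of 7 numbers: the closure, from -1 (fully open) to 1 (shut), then the shift along the tool's x, y, z in units of 0.8 m (1.0 is 0.8 m), then the turn, a rotation vector about the tool's x, y, z in units of pi/2 rad (1.0 is pi/2 rad). A call has 1 to 5 rows; each row is the pose to reach, as a shift and turn from the pose commanded when the call began, along the tool's axes at that moment; what a row does not reach only later rows make up. A row lasts 1/8 s, in which the tool goes at most 62.5 mm and 10.7 degrees, less where a joint would pass 70% of its speed; a pose out of reach is approached as far as the arm can. A call with a number of a shift or a turn outside -1 to 1 is refused whole. A call with a gripper value outside its range is refused whole. The fingers move at their own pace and stop on an object; "grip_force" is the grip in N (left out, the last holds). Time passes only in rows, so rows that repeat a pose let the fingers close. It gives the time, the measured TCP pose, the force, the opening and the grip force at its end, in the units of the state.
- get_state(): the state, without advancing time (a new reading comes with each control period).
- eyes.snapshot(name): name is "scene" or "side" or "wrist"; returns (picture, depth): 420x560x3 uint8, red, green, blue; 420x560 float32, mm along the optical axis (not along the pixel's ray), 0 where there is no reading.
- eyes.camera_params(name): a dict with "fovy" (degrees; the focal length in pixels is half the picture's height over the tangent of half this angle, whatever the lens; pixels are square), "cx", "cy" (the principal point, pixels), "k1" (the pictures are not rectified: a ray, as slopes to the right and down, at radius r is drawn at 1 + k1 r^2 times it, then the intrinsics apply), "world_from_camera" (4x4, takes a point from camera to world coordinates); the wrist camera has in their place "hand_eye" (4x4, takes a point from camera to tool coordinates, whose origin is the TCP and whose axes are the flange's). Camera axes: x right, y up, looking along -z (the intrinsics and any distortion apply to the point x, -y, -z); pixel columns grow to the right and rows downward; lengths in mm; the calibration is good to about 2 mm. A picture is of the moment at which its call begins: read the wrist's pose just before it. camera_params takes no time and is no camera call.
- arm.close_job(): hands the job in; it is judged then, once.
Trained networks look in the newest picture that a camera, given by its name, has taken for a name from the list of things; names that differ only in an ending like _2 or _b are one class to them, and where a whole thing is asked for, a point or a joint stands for the part that bears it (a point fixed in the world has none). Each returns a list of dicts, best first, with "confidence" (0 to 1); they miss things now and then, are a little off and sometimes report something else, mostly with a low value. They report only what shows in the picture. A call takes as long as a camera call. They do not tell look-alikes from the thing itself.
- nets.search_frame(camera, thing): "rect" ([left, top, right, bottom] in pixels, round what is visible of it).
- nets.silhouettes(camera, thing): "pixels" (420x560 bool, what is visible of it) and "rect" ([left, top, right, bottom] in pixels, round what is visible of it).
- nets.pinpoint(camera, thing): "pixel" ([column, row] in pixels: a listed point, or the origin of a listed thing).
The state is a dict: "clock": time; "joint_positions": joint angles; "qvel": joint speeds; "joint_torque": joint torques, N m; "tcp_pos": TCP position; "ee_rot": TCP orientation; "contact_force": force on the tool from outside, world axes, zero at the start; "torque": the same for the moment, N m; "grip_width": finger opening in mm; "grip_force": force on a finger pad.
Only numpy, scipy, OpenCV 4.12 (cv2) and the standard library are available. Lean on these libraries where they do the work, as an engineer would, in place of code of your own. Each camera call takes 0.05 s, during which the arm holds its last target. There are 200 camera calls.

### The job

Pick the two wooden offcuts off the jig's bed and drop them into the scrap bin, leaving the other things on the table alone. Then bring the case, lying flat on the bed, square, end-on and centred against the sprung stop bar and press it in with a steady push of about 8 N, so that the stop gives about half of its 20 mm travel and never hits the end of it. Finish while holding the case there with that push, because a colleague will now drive the lid screws.

Things in the scene. Friction and masses are not known exactly. Their poses are not given: they have to be found in the camera images.
- jig: jig fixed to the table: plywood bed, x -165 to 145, y -85 to 85, top at z = 12 mm in its frame; origin on the underside, z up, x along the bed towards the sprung aluminium stop bar (pressing direction). Stop face at x = 70 at rest. Behind it a fixed wall at x = 116 to 132, top at z = 57; guides beside the bar at |y| 60 to 72, x 70 to 116, top at z = 30 mm
- stop (a joint): how far the stop bar has been pushed in along the jig's +x, in m: 0 at rest, 0.020 at the end of its travel. It is a spring of 800 N per m starting from zero force (8 N at 0.010), returning by itself; friction is negligible
- stop_face (a point): middle of the stop bar's front face (110 mm wide along jig y, 32 mm high, lower edge 2 mm above the bed; this point 18 mm above the bed); moves with the bar. Two dark marks inlaid in the bed, hidden under the bar at rest, begin 5 mm behind the face's rest position and are 10 mm long: with the right push the face stands over them
- case: controller case: grey plastic box with a black lid laid on it, 100 mm long (its x), 52 mm wide (its y), 40 mm high, about 0.25 kg. Origin: centre of the underside; it starts flat on the jig's bed with one 52 mm wide end roughly towards the stop (its +x end), askew by up to 0.3 rad
- block_offcut: plain pine offcut block, 36 (its x) x 22 (its y) x 20 mm high, origin at the centre of its underside; starts on the bed between the case and the stop
- step_offcut: pine offcut with a step, 36 (its x) x 22 (its y) x 24 mm high, the 16 mm at its +x end only 12 mm high; origin at the centre of its underside; starts on the bed between the case and the stop, beside the other offcut
- bin: scrap bin, open-topped square plastic box, 140 x 140 x 100 mm high, walls 4 mm, fixed to the table; origin at the centre of its underside. Stands left or right of the jig
- tray: low divided parts tray, 140 x 120 x 30 mm, with six empty compartments (not the bin); stands on the other side of the jig from the bin
- screwdriver: screwdriver lying on the table beyond the jig; leave alone
- glue: small glue bottle, 44 mm across, 110 mm tall, upright; leave alone
- mug: white mug, 95 mm tall, upright; leave alone
- meter: hand-held multimeter, 150 x 75 x 35 mm, lying flat; leave alone
- spool: flanged solder spool, 60 mm across, 40 mm tall; leave alone
Not all that is in view belongs to the job. Of the things shaped like the case, the grey one is meant.

How it is judged (in metres and radians):
On the way, in this order (a step that is already met when the one before it is completed fails the run):
1. both offcuts lie in the scrap bin (x of block_offcut in the frame of bin between -0.066 and 0.066 m and y of block_offcut in the frame of bin between -0.066 and 0.066 m and z of block_offcut in the frame of bin between -0.01 and 0.08 m and x of step_offcut in the frame of bin between -0.066 and 0.066 m and y of step_offcut in the frame of bin between -0.066 and 0.066 m and z of step_offcut in the frame of bin between -0.01 and 0.08 m), for 0.2 s.
2. the case, held by the robot, presses the stop bar in (contact force between case and stop above 4 N and value of joint stop above 0.005 m and contact force between the fingers and case above 2 N), for 0.2 s.
At the end, for the whole second after the job is handed in: Both offcuts in the bin. The robot still pushes the case: 5 to 12 N between case and stop, stop pushed in 6 to 15.5 mm and steady; case at rest, flat on the bed (5 mm, 0.06 rad), square to the jig within 0.09 rad, within 25 mm of its centre line (all of step 1 and contact force between case and stop between 5 and 12 N and value of joint stop between 0.006 and 0.0155 m and velocity of joint stop between -0.004 and 0.004 m/s and contact force between the fingers and case above 2 N and angle between the x axis of case and the x axis of jig, either way round below 0.09 rad and y of case in the frame of jig between -0.025 and 0.025 m and x of case in the frame of jig between 0.02 and 0.042 m and z of case in the frame of jig below 0.017 m and angle between case's own z axis and vertical below 0.06 rad and linear speed of case below 0.01 m/s); the arm keeps its last pose, push and grip.
It fails at once if the stop bar is driven to the end of its travel (value of joint stop above 0.0195 m).
It fails at once if another thing on the table is moved by more than 30 mm (distance of any of tray, screwdriver, glue, mug, meter, spool from where it was at the start of the episode above 0.03 m).
It also fails if it takes over 67 s, if anything falls off the work surface, if the arm or the gripper's body presses on something with over 40 N, if the wrist force passes 120 N, or if a joint passes its speed limit or range.

## Working session

There is one attempt and no reset: what is moved stays moved. The work goes in short steps, Python scripts to look and compute and a tool call to move; the robot and the scene stay as the last step left them, time stands still between calls to the robot, and variables do not carry over. Pictures are saved under pics/ and viewed, at most 10 in all, crops included, and the job is handed in when it is done.

Besides the shell and the picture viewer there is one more tool, called after "Request:" as name(argument=value, ...) on one line, values as JSON. servo_tool: Moves the arm, as the interface text tells. Shifts and turns lie within -1 to 1; 1 stands for 0.8 m of shift or pi/2 rad of turn. Its arguments: {"type":"object","properties":{"increments":{"type":"array"},"grip_force":{"type":"number"}},"required":["increments"]}

```bash
mkdir -p pics; cat > h.py <<'E'
import numpy as np, cv2
from scipy.spatial.transform import Rotation as R
from station import get_state, eyes, arm, nets
def tool():
    s=get_state(); q=s["ee_rot"]; T=np.eye(4); T[:3,:3]=R.from_quat([q[1],q[2],q[3],q[0]]).as_matrix(); T[:3,3]=s["tcp_pos"]; return T
def cam(name,T=None):
    p=eyes.camera_params(name)
    W=np.array(p["world_from_camera"]) if "world_from_camera" in p else (tool() if T is None else T)@np.array(p["hand_eye"])
    f=210/np.tan(np.radians(p["fovy"])/2)
    return dict(f=f,cx=p["cx"],cy=p["cy"],k1=p["k1"],W=W)
def rays(c,px):
    px=np.atleast_2d(px).astype(float)
    d=(px-[c["cx"],c["cy"]])/c["f"]; u=d.copy()
    for _ in range(20): u=d/(1+c["k1"]*(u**2).sum(1,keepdims=True))
    return np.c_[u[:,0],-u[:,1],-np.ones(len(u))]
def cloud(c,px,z):
    return (rays(c,px)*np.asarray(z).reshape(-1,1))@c["W"][:3,:3].T+c["W"][:3,3]
def atz(c,px,z):
    r=rays(c,px)@c["W"][:3,:3].T; o=c["W"][:3,3]
    return o+r*((z-o[2])/r[:,2])[:,None]
def proj(c,P):
    P=np.atleast_2d(P); q=(P-c["W"][:3,3])@c["W"][:3,:3]; u=np.c_[q[:,0]/-q[:,2],-q[:,1]/-q[:,2]]
    return u*(1+c["k1"]*(u**2).sum(1,keepdims=True))*c["f"]+[c["cx"],c["cy"]]
def snap(name,fn=None):
    T=tool(); im,d=eyes.snapshot(name)
    if fn: cv2.imwrite("pics/"+fn,im[:,:,::-1])
    return im,d,cam(name,T)
def maskcloud(c,d,m):
    v,u=np.where(m&(d>0)); return cloud(c,np.c_[u,v],d[v,u])
E
python3 - <<'E'
from h import *
ims=[]
for n in ["scene","wrist"]:
    im,d,c=snap(n,n+"0.png"); print(n,c["W"][:3,3].round(),c["W"][:3,2].round(2))
    for t in ["jig","case","block_offcut","step_offcut","bin","tray"]:
        for r in nets.silhouettes(n,t)[:3]:
            P=maskcloud(c,d,r["pixels"])
            if len(P): print(t,round(r["confidence"],2),np.round(r["rect"]),np.median(P,0).round(),np.percentile(P,[3],0).round(),np.percentile(P,[97],0).round())
print(get_state())
E
```

```text
scene [1668. -481.  853.] [ 0.79 -0.27  0.56]
jig 0.82 [240. 195. 352. 240.] [572. -14.  11.] [[ 451. -192.    1.]] [[651.  94.  55.]]
case 0.83 [322. 163. 342. 192.] [356. 160.  36.] [[284. 129.  -1.]] [[380. 199.  41.]]
case 0.63 [150. 179. 186. 195.] [ 253. -378.   37.] [[ 215. -417.   21.]] [[ 287. -326.   42.]]
case 0.62 [ 98. 204. 138. 230.] [ 383. -527.   33.] [[ 338. -577.    1.]] [[ 413. -478.   41.]]
block_offcut 0.55 [297. 206. 313. 219.] [514.  -5.  27.] [[495. -21.  11.]] [[520.  12.  32.]]
step_offcut 0.69 [296. 221. 309. 232.] [587. -30.  24.] [[573. -43.  14.]] [[598. -13.  36.]]
step_offcut 0.28 [295. 206. 313. 220.] [513.  -6.  27.] [[495. -21.  11.]] [[520.  12.  32.]]
bin 0.84 [153. 185. 211. 253.] [ 524. -364.   55.] [[ 388. -432.    2.]] [[ 537. -294.   98.]]
bin 0.38 [298. 222. 313. 231.] [586. -30.  24.] [[557. -43.  11.]] [[598. -11.  36.]]
tray 0.59 [378. 172. 434. 204.] [459. 366.  15.] [[383. 304.  -3.]] [[527. 427.  28.]]
wrist [525.  76. 374.] [0.   0.3  0.95]
jig 0.96 [194.  71. 400. 328.] [546.   7.  12.] [[ 439. -174.   11.]] [[634. 106.  57.]]
case 0
[... 768 characters left out ...]
joint_positions': array([-1.27843504e-01,  4.79680600e-02,  9.92483829e-02,  1.62197310e+00,
       -2.19744120e-05,  1.44297598e+00]), 'qvel': array([ 0.00051948, -0.00111287, -0.00065891,  0.00018324, -0.0001524 ,
       -0.00119295]), 'joint_torque': array([ 9.72255475e-04, -3.38497174e+01,  3.20055306e+01,  4.94171254e-04,
       -6.58924750e-05,  1.26000791e-05]), 'tcp_pos': array([ 5.25021376e+02, -4.51828648e-02,  2.31352484e+02]), 'ee_rot': array([4.76938572e-05, 7.07114967e-01, 7.07098594e-01, 2.29479819e-05]), 'contact_force': array([-0.09606263, -1.12266712, -0.72233279]), 'torque': array([-0.05101402,  0.01084777,  0.01545876]), 'grip_force': 0.0, 'grip_width': 85.69447467632772}
```

View pics/scene0.png

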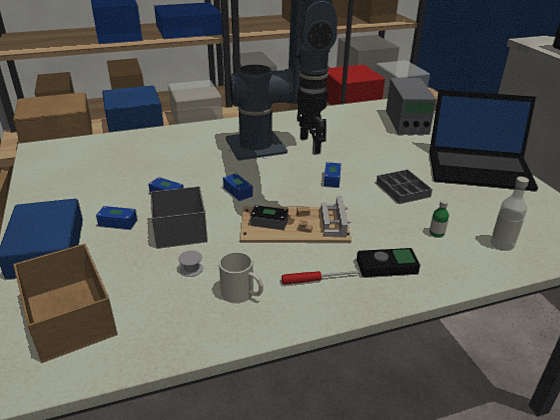

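View pics/wrist0.png

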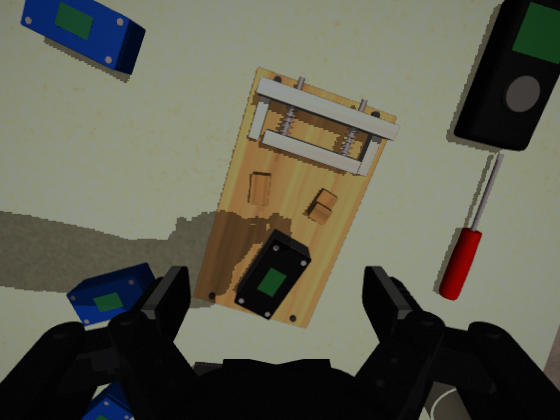

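The scene view shows the jig at (295,220), bin left at (180,217), and tray right at (405,185). In the wrist view the case lies askew at (273,273), the block is at (260,190), the step piece at (323,205), and the stop bar at (315,152). Next I'll measure precisely.

```bash
cat >> h.py <<'E'
def rect(P):
    (c,wh,a)=cv2.minAreaRect(P[:,:2].astype(np.float32)); b=cv2.boxPoints((c,wh,a)); e=[b[1]-b[0],b[2]-b[1]]; e=max(e,key=np.linalg.norm)
    return np.round(c,1),np.round(sorted(wh),1),round(float(np.arctan2(e[1],e[0])%np.pi),3)
def near(c,d,cen,rad,z0,z1):
    v,u=np.where(d>0); P=cloud(c,np.c_[u,v],d[v,u]); k=(np.linalg.norm(P[:,:2]-cen,axis=1)<rad)&(P[:,2]>z0)&(P[:,2]<z1); return P[k]
E
python3 - <<'E'
from h import *
im,d,c=snap("wrist")
S=dict()
for t in ["jig","case","block_offcut","step_offcut"]: S[t]=nets.silhouettes("wrist",t)
J=maskcloud(c,d,S["jig"][0]["pixels"]); J=J[(J[:,2]>7)&(J[:,2]<60)]
print("jig all",rect(J)); B=J[J[:,2]<16]; print("bed",rect(B),np.median(B[:,2]))
W=J[(J[:,2]>52)]; print("wall",rect(W),np.median(W[:,2]))
for t,cen,rad,zs in [("case",(520,-104),75,(46,60)),("block",(505,-1),26,(28,40)),("steptop",(579,-24),28,(31,40)),("steplow",(579,-24),28,(20,28)),("stop",(562,45),70,(43,49))]:
    P=near(c,d,cen,rad,*zs)
    print(t,len(P),rect(P) if len(P)>5 else "",P.mean(0).round(1) if len(P) else "", np.median(P[:,2]) if len(P) else "")
im2,d2,c2=snap("scene")
for t,cen,rad,zs in [("case",(520,-104),75,(46,60)),("block",(505,-1),26,(28,40)),("steptop",(579,-24),28,(31,40)),("bin",(463,-363),120,(85,120)),("wall",(592,100),100,(50,62))]:
    P=near(c2,d2,cen,rad,*zs)
    print("S",t,len(P),rect(P) if len(P)>5 else "",P.mean(0).round(1) if len(P) else "", np.median(P[:,2]) if len(P) else "")
E
```

```text
jig all (array([535.7, -41.5]), array([170.2, 310.9]), 1.251)
bed (array([535.8, -41.5]), array([170.4, 310.6]), 1.254) 11.869473745009827
wall (array([578. ,  85.7]), array([ 16.4, 149. ]), 2.824) 56.73590616517521
case 3120 (array([ 518.4, -113.8]), array([ 52.3, 100.3]), 1.024) [ 519.4 -110.9   51.9] 51.92916039375601
block 568 (array([504.5,  -3.6]), array([21.9, 36.2]), 1.447) [504.7  -3.   31.9] 31.841503483683823
steptop 314 (array([576.3, -32.1]), array([20.3, 22.3]), 2.573) [576.  -31.5  35.6] 35.80149234200138
steplow 277 (array([580.5, -25.2]), array([21.7, 35.7]), 1.007) [583.8 -17.7  23.8] 23.86565208684783
stop 1598 (array([565.5,  57. ]), array([ 46.3, 117.8]), 2.825) [562.7  44.6  45.7] 45.765396805410035
S case 376 (array([ 521.1, -113.5]), array([ 62.8, 100.4]), 1.011) [ 522.5 -113.6   49.9] 49.888524805954944
S block 46 (array([508.1,  -3.2]), array([28.8, 35.1]), 1.47) [508.1  -3.1  30.4] 30.334545877257085
S steptop 37 (array([578.2, -31.2]), array([19.7, 23.6]), 2.563) [579.2 -31.7  34. ] 33.781059502352264
S bin 558 (array([ 462.5, -362.1]), array([140. , 152.2]), 3.049) [ 468.2 -363.6   93.1] 93.4742503301585
S wall 179 (array([580.1,  85.7]), array([ 17.2, 153.4]), 2.833) [584.8  83.8  54.5] 54.476152986460534
```

Request:
servo_tool(increments=[[[-0.2, -0.0045, -0.0256, 0.07, 0, 0, 0.079], [-0.2, -0.0045, -0.0256, 0.14, 0, 0, 0.079], [-0.2, -0.0045, -0.0256, 0.2, 0, 0, 0.079], [-0.2, -0.0045, -0.0256, 0.23, 0, 0, 0.079], [-0.2, -0.0045, -0.0256, 0.24, 0, 0, 0.079]]], grip_force=40)

```text
clock: 1.62
tcp_pos: [502.7, -3.4, 37.1]
ee_rot: [-0.002, 0.75, 0.662, -0.001]
contact_force: [-1.1, 0.4, 0.2]
grip_width: 51.3
grip_force: 0.0
```

Request:
servo_tool(increments=[[[-0.2, 0, 0, 0.03, 0, 0, 0], [-0.2, 0, 0, 0.03, 0, 0, 0], [0.9, 0, 0, 0.03, 0, 0, 0], [0.9, 0, 0, 0.03, 0, 0, 0], [0.9, 0, 0, 0.03, 0, 0, 0]]])

```text
clock: 2.25
tcp_pos: [506.2, -3.8, 17.3]
ee_rot: [0.001, 0.75, 0.662, 0.001]
contact_force: [0.3, -1.0, 5.6]
grip_width: 21.0
grip_force: 39.9
```

Request:
servo_tool(increments=[[[0.9, 0, 0, -0.075, 0, 0, 0], [0.9, 0, 0, -0.15, 0, 0, 0], [0.9, -0.04, 0.0005, -0.17, 0, 0, 0], [0.9, -0.115, 0.0015, -0.17, 0, 0, 0], [0.9, -0.19, 0.0025, -0.17, 0, 0, 0]]])

```text
clock: 2.88
tcp_pos: [488.0, -156.0, 152.3]
ee_rot: [0.001, 0.749, 0.663, 0.0]
contact_force: [0.5, 0.3, 0.6]
grip_width: 21.0
grip_force: 39.4
```

Request:
servo_tool(increments=[[[0.9, -0.075, 0.001, 0, 0, 0, 0], [0.9, -0.15, 0.002, 0, 0, 0, 0], [0.9, -0.22, 0.003, 0, 0, 0, 0], [0.9, -0.2896, 0.004, 0, 0, 0, 0], [0.9, -0.2896, 0.004, 0, 0, 0, 0]]])

```text
clock: 3.5
tcp_pos: [460.9, -388.8, 150.4]
ee_rot: [-0.0, 0.751, 0.66, -0.0]
contact_force: [-0.4, 0.5, -0.1]
grip_width: 21.1
grip_force: 39.4
```

Request:
servo_tool(increments=[[[0.9, 0, 0, 0.07, 0, 0, 0], [0.9, 0, 0, 0.11, 0, 0, 0], [0.9, 0, 0, 0.11, 0, 0, 0], [-0.2, 0, 0, 0.11, 0, 0, 0], [-0.2, 0, 0, 0.11, 0, 0, 0]]])

```text
clock: 4.12
tcp_pos: [463.7, -386.1, 66.2]
ee_rot: [0.002, 0.749, 0.662, 0.0]
contact_force: [0.1, -0.4, -0.0]
grip_width: 51.2
grip_force: 0.0
```

Request:
servo_tool(increments=[[[-0.2, 0, 0, -0.07, 0, 0, 0], [-0.2, 0, 0, -0.11, 0, 0, 0], [-0.2, 0.05, 0.01, -0.11, 0, 0, 0], [-0.2, 0.12, 0.023, -0.11, 0, 0, 0], [-0.2, 0.19, 0.0365, -0.11, 0, 0, 0]]])

```text
clock: 4.75
tcp_pos: [511.4, -237.2, 153.9]
ee_rot: [0.002, 0.75, 0.661, 0.001]
contact_force: [0.5, 0.5, -0.3]
grip_width: 51.2
grip_force: 0.0
```

Request:
servo_tool(increments=[[[-0.2, 0.07, 0.0135, 0, 0, 0, 0.09], [-0.2, 0.14, 0.027, 0, 0, 0, 0.18], [-0.2, 0.21, 0.04, 0, 0, 0, 0.281], [-0.2, 0.268, 0.0515, 0.04, 0, 0, 0.281], [-0.2, 0.268, 0.0515, 0.08, 0, 0, 0.281]]])

```text
clock: 5.38
tcp_pos: [580.2, -26.7, 89.7]
ee_rot: [0.002, 0.875, 0.484, 0.003]
contact_force: [0.5, 0.2, -0.1]
grip_width: 51.2
grip_force: 0.0
```

```bash
python3 - <<'E'
from h import *
s=get_state();print(s["tcp_pos"],s["ee_rot"])
im,d,c=snap("wrist","w1.png")
for t,cen,rad,zs in [("case",(519,-113),75,(46,60)),("steptop",(579,-24),28,(31,40)),("steplow",(579,-24),28,(20,28)),("blockspot",(505,-3),25,(20,40))]:
    P=near(c,d,cen,rad,*zs); print(t,len(P),rect(P) if len(P)>5 else "")
E
```

```text
[580.17947229 -26.70418336  89.6624073 ] [0.0015252  0.87496733 0.48417177 0.00274477]
case 3482 (array([533.9, -89.7]), array([44.2, 51.6]), 2.592)
steptop 865 (array([576.8, -32. ]), array([20.9, 21.7]), 2.569)
steplow 717 (array([586.1, -17.1]), array([16.9, 22.1]), 2.566)
blockspot 0
```

View pics/w1.png

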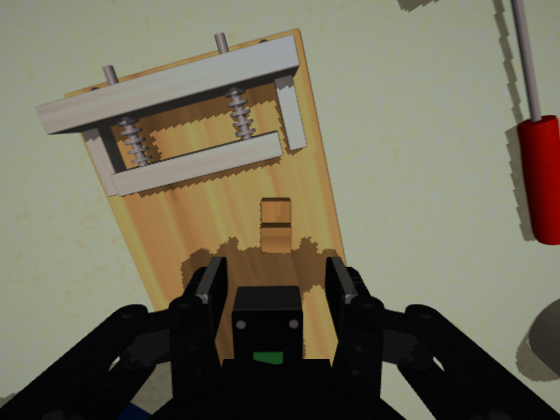

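The bed is clear of the block; the step piece is at (276,225), its tall part nearest the gripper and aligned with the fingers. Next: descend and grip.

Request:
servo_tool(increments=[[[-0.2, 0, 0, 0.05, 0, 0, 0], [-0.2, 0, 0, 0.09, 0, 0, 0], [-0.2, 0, 0, 0.09, 0, 0, 0], [0.9, 0, 0, 0.09, 0, 0, 0], [0.9, 0, 0, 0.09, 0, 0, 0]]])

```text
clock: 6.05
tcp_pos: [579.9, -30.7, 18.7]
ee_rot: [0.002, 0.876, 0.482, 0.002]
contact_force: [-0.1, -0.5, -0.0]
grip_width: 21.1
grip_force: 39.2
```

Request:
servo_tool(increments=[[[0.9, 0, 0, 0, 0, 0, 0], [0.9, 0, 0, -0.07, 0, 0, 0], [0.9, 0, 0, -0.14, 0, 0, 0], [0.9, 0, 0, -0.17, 0, 0, 0], [0.9, 0, 0, -0.17, 0, 0, 0]]])

```text
clock: 6.68
tcp_pos: [579.5, -30.5, 155.0]
ee_rot: [0.002, 0.876, 0.482, 0.003]
contact_force: [-0.9, 0.6, 0.4]
grip_width: 21.0
grip_force: 39.3
```

Request:
servo_tool(increments=[[[0.9, -0.075, 0.0155, 0, 0, 0, 0], [0.9, -0.15, 0.031, 0, 0, 0, 0], [0.9, -0.225, 0.047, 0, 0, 0, 0], [0.9, -0.3, 0.0625, 0, 0, 0, 0], [0.9, -0.37, 0.077, 0, 0, 0, 0]]])

```text
clock: 7.3
tcp_pos: [468.8, -314.0, 148.8]
ee_rot: [-0.002, 0.876, 0.482, -0.001]
contact_force: [1.0, -0.9, -0.2]
grip_width: 21.2
grip_force: 39.3
```

Request:
servo_tool(increments=[[[0.9, -0.0346, 0.0075, 0, 0, 0, 0], [0.9, -0.0346, 0.0075, 0, 0, 0, 0], [0.9, -0.0346, 0.0075, 0.05, 0, 0, 0], [0.9, -0.0346, 0.0075, 0.09, 0, 0, 0], [0.9, -0.0346, 0.0075, 0.11, 0, 0, 0]]])

```text
clock: 7.92
tcp_pos: [459.6, -336.8, 59.6]
ee_rot: [-0.003, 0.876, 0.482, -0.001]
contact_force: [-1.0, 0.2, -0.7]
grip_width: 21.0
grip_force: 39.3
```

Request:
servo_tool(increments=[[[-0.2, 0, 0, 0, 0, 0, 0], [-0.2, 0, 0, 0, 0, 0, 0], [-0.2, 0, 0, -0.07, 0, 0, 0], [-0.2, 0, 0, -0.12, 0, 0, 0], [-0.2, 0, 0, -0.12, 0, 0, 0]]])

```text
clock: 8.55
tcp_pos: [464.2, -342.4, 166.8]
ee_rot: [0.006, 0.876, 0.482, 0.002]
contact_force: [0.5, -0.1, 0.7]
grip_width: 51.4
grip_force: 0.0
```

```bash
python3 - <<'E'
from h import *
s=get_state();print(s["tcp_pos"],s["ee_rot"])
im,d,c=snap("wrist"); im2,d2,c2=snap("scene"); im3,d3,c3=snap("side")
cv2.imwrite("pics/w2.png",cv2.resize(np.hstack([im,im3])[:,:,::-1],(800,300)))
for n,D,C in [("w",d,c),("sc",d2,c2),("side",d3,c3)]:
    P=near(C,D,(462,-362),64,-20,80); print(n,len(P),P[P[:,2]>9].mean(0) if len(P) else "")
    P=near(C,D,(519,-113),75,46,60); print("case",len(P),rect(P) if len(P)>9 else "")
E
```

```text
[ 464.1775183  -342.36823159  166.81247933] [0.00635751 0.87625836 0.48179496 0.00211687]
w 10319 [ 460.74608143 -354.39715123   22.52980407]
case 0 
sc 18 [ 438.45713727 -359.90517367   48.10478601]
case 384 (array([ 520.1, -113. ]), array([ 57.2, 100.6]), 1.029)
side 1390 [ 467.47683742 -348.56562832   26.54761984]
case 0
```

View pics/w2.png

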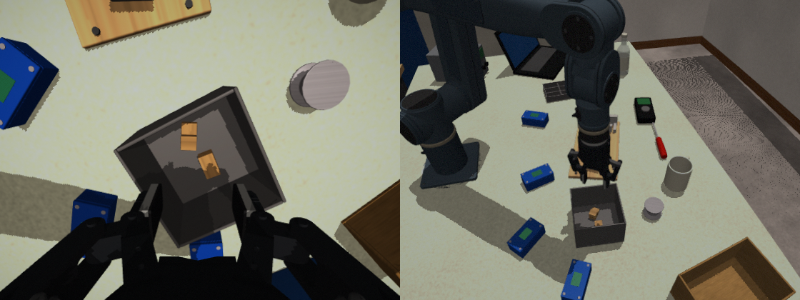

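Both offcuts lie in the bin (at about (190,137) and (208,165) in the left half). On to the case.

Request:
servo_tool(increments=[[[-1, 0.07, -0.024, 0, 0, 0, -0.011], [-1, 0.14, -0.048, 0, 0, 0, -0.011], [-1, 0.21, -0.072, 0, 0, 0, -0.011], [-1, 0.278, -0.0958, 0.02, 0, 0, -0.011], [-1, 0.278, -0.0958, 0.07, 0, 0, -0.011]]])

```text
clock: 9.32
tcp_pos: [517.2, -107.1, 103.7]
ee_rot: [0.001, 0.871, 0.492, 0.001]
contact_force: [-0.1, -0.7, -0.3]
grip_width: 85.4
grip_force: 0.0
```

Request:
servo_tool(increments=[[[-1, 0, 0, 0, 0, 0, 0], [-1, 0, 0, 0, 0, 0, 0], [-1, 0, 0, 0, 0, 0, 0]]])

```text
clock: 9.7
tcp_pos: [516.5, -112.0, 105.1]
ee_rot: [0.001, 0.872, 0.489, 0.001]
contact_force: [0.6, -0.6, -0.8]
grip_width: 85.2
grip_force: 0.0
```

```bash
python3 - <<'E'
from h import *
for i in range(3):
    im,d,c=snap("wrist"); T=tool(); print(T[:3,3].round(1), np.arctan2(T[1,1],T[0,1]).round(3))
P=near(c,d,(519,-113),75,46,60); print(len(P),rect(P),P[:,2].mean())
E
```

```text
[ 516.6 -112.   105.1] -0.55
[ 516.5 -111.9  105. ] -0.55
[ 516.3 -111.7  104.8] -0.549
9840 (array([ 518.6, -114. ]), array([ 52.1, 100.5]), 1.024) 51.95721704376464
```

Request:
servo_tool(increments=[[[-1, -0.0008, 0.0037, 0.06, 0, 0, 0], [-1, -0.0008, 0.0037, 0.1, 0, 0, 0], [-1, -0.0008, 0.0037, 0.111, 0, 0, 0], [-1, -0.0008, 0.0037, 0.111, 0, 0, 0], [-1, -0.0008, 0.0037, 0.111, 0, 0, 0]]])

```text
clock: 10.48
tcp_pos: [519.3, -113.5, 16.6]
ee_rot: [0.001, 0.872, 0.489, 0.001]
contact_force: [0.4, 0.6, 0.3]
grip_width: 85.4
grip_force: 0.0
```

Request:
servo_tool(increments=[[[0.9, 0, 0, 0, 0, 0, 0], [0.9, 0, 0, 0, 0, 0, 0], [0.9, 0, 0, 0, 0, 0, 0], [0.9, 0, 0, 0, 0, 0, 0]]], grip_force=60)

```text
clock: 10.98
tcp_pos: [518.9, -113.3, 15.9]
ee_rot: [0.001, 0.872, 0.489, 0.001]
contact_force: [1.1, -0.7, 5.4]
grip_width: 51.3
grip_force: 64.7
```

```bash
python3 - <<'E'
from h import *
im,d,c=snap("wrist","w3.png"); T=tool(); print(T[:3,3].round(1), np.arctan2(T[1,1],T[0,1]).round(3),get_state()["contact_force"],T[:3,2].round(3))
P=near(c,d,(518,-113),75,46,60); print(len(P),rect(P),P[:,2].mean())
im,d,c=snap("scene")
P=near(c,d,(518,-113),75,46,60); print(len(P),rect(P),P[:,2].mean())
E
```

```text
[ 518.9 -113.3   15.8] -0.548 [ 1.42423327 -0.1423512   6.04544791] [ 0.003 -0.001 -1.   ]
22575 (array([ 525.5, -105.9]), array([80.3, 81.4]), 2.597) 52.091875258762066
275 (array([ 522.8, -114.8]), array([ 79.3, 100.2]), 1.095) 50.00139331316951
```

View pics/w3.png

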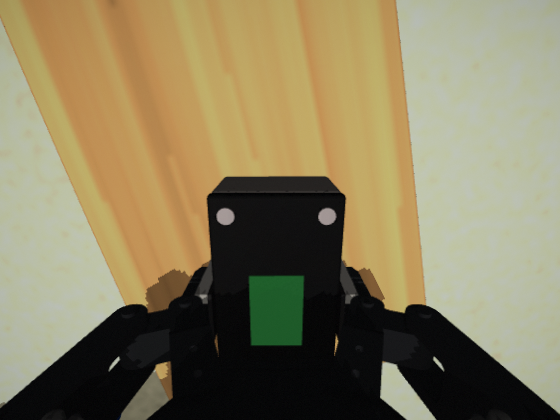

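Request:
servo_tool(increments=[[[0.9, 0, 0, -0.005, 0, 0, 0], [0.9, 0.025, -0.0075, -0.005, 0, 0, -0.035], [0.9, 0.055, -0.017, -0.005, 0, 0, -0.07], [0.9, 0.085, -0.026, -0.005, 0, 0, -0.11], [0.9, 0.105, -0.032, -0.005, 0, 0, -0.1465]]])

```text
clock: 11.7
tcp_pos: [538.1, -26.6, 16.9]
ee_rot: [-0.001, 0.809, 0.587, -0.001]
contact_force: [-0.0, -0.3, -2.8]
grip_width: 51.5
grip_force: 64.0
```

Request:
servo_tool(increments=[[[0.9, 0, 0, 0, 0, 0, 0], [0.9, 0, 0, 0, 0, 0, 0], [0.9, 0, 0, 0, 0, 0, 0]]])

```text
clock: 12.08
tcp_pos: [539.4, -28.6, 18.4]
ee_rot: [0.0, 0.811, 0.586, -0.0]
contact_force: [-0.3, -0.5, -2.5]
grip_width: 51.4
grip_force: 64.0
```

```bash
cat >> h.py <<'E'
def jig(p,o=np.array([538.9,-32.0]),a=1.2525):
    e=np.array([np.cos(a),np.sin(a)]); n=np.array([-e[1],e[0]]); q=np.asarray(p)[...,:2]-o; return np.stack([q@e,q@n],-1)
E
python3 - <<'E'
from h import *
im,d,c=snap("wrist","w4.png"); T=tool(); s=get_state(); print(T[:3,3].round(1), np.arctan2(T[1,1],T[0,1]).round(4),s["contact_force"],s["grip_width"],T[:3,2].round(3),"tcp jig",jig(T[:3,3]))
P=near(c,d,(543,-19),95,30,60); q=jig(P)
top=q[(P[:,2]>49)&(np.abs(q[:,1])<27)&(q[:,0]>10)]
# front edge: max x per y-bin ; side edges per x-bin
ys=np.arange(-20,21,4); fr=[top[np.abs(top[:,1]-y)<2,0].max() for y in ys]; print("front",np.round(fr,1),np.polyfit(ys,fr,1))
xs=np.arange(35,58,4); 
for f in (np.max,np.min):
    e=[f(top[np.abs(top[:,0]-x)<2,1]) for x in xs]; print("side",np.round(e,1),np.polyfit(xs,e,1))
print("topz",P[(P[:,2]>49)&(np.abs(q[:,1])<25),2].mean())
E
```

```text
[539.5 -28.6  18.5] -0.3195 [ 0.16160736  0.90058169 -3.02661395] 50.96700015126345 [-0. -0. -1.] tcp jig [3.37902591 0.52086205]
front [53.  53.  53.  53.2 53.  53.1 53.1 53.  53.  53.  53. ] [3.34254977e-04 5.30413432e+01]
side [26.2 26.2 26.2 26.  26.  18.6] [-0.2759593  37.28043028]
side [-25.5 -25.5 -25.4 -25.5 -25.1 -13.9] [  0.42017845 -42.38949764]
topz 54.49050556983187
```

View pics/w4.png

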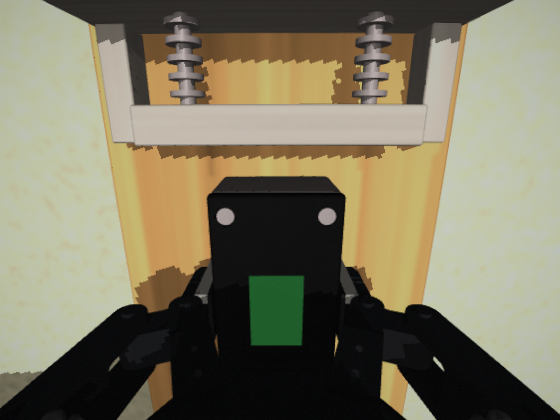

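The case is square and centred (face at row 140, case end at row 180), lifted by about 2.5 mm. Next it gets lowered and moved up to the stop.

Request:
servo_tool(increments=[[[0.9, 0, 0, 0.0035, 0, 0, 0], [0.9, 0.005, 0, 0.0035, 0, 0, 0], [0.9, 0.01, 0, 0.0035, 0, 0, 0], [0.9, 0.015, 0, 0.0035, 0, 0, 0], [0.9, 0.015, 0, 0.0035, 0, 0, 0]]])

```text
clock: 12.75
tcp_pos: [543.8, -15.7, 15.9]
ee_rot: [-0.0, 0.81, 0.587, 0.0]
contact_force: [-0.1, 1.5, -1.6]
grip_width: 51.2
grip_force: 64.1
```

Request:
servo_tool(increments=[[[0.9, 0.003, 0, 0, 0, 0, 0], [0.9, 0.006, 0, 0, 0, 0, 0], [0.9, 0.0085, 0, 0, 0, 0, 0], [0.9, 0.0085, 0, 0, 0, 0, 0], [0.9, 0.0085, 0, 0, 0, 0, 0]]])

```text
clock: 13.38
tcp_pos: [545.6, -10.3, 15.9]
ee_rot: [0.0, 0.81, 0.586, -0.0]
contact_force: [-1.5, -2.0, -0.3]
grip_width: 50.8
grip_force: 64.2
```

```bash
cat > m.py <<'E'
from h import *
import sys
im,d,c=snap("wrist",sys.argv[1]); T=tool(); F=[]
for i in range(4): s=get_state(); F.append(s["contact_force"]); eyes.snapshot("side")
F=np.mean(F,0); e=np.array([np.cos(1.2525),np.sin(1.2525)])
print("clock",s["clock"],"yaw",np.arctan2(T[1,1],T[0,1]).round(4),"F",F.round(1),"Fpress",-(F[:2]@e).round(2),"tcp jig",jig(T[:3,3]).round(1),T[2,3].round(1),"grip",s["grip_width"],s["grip_force"],"tilt",T[:3,2].round(3))
P=near(c,d,(553,5),110,30,60); q=jig(P)
k=(P[:,2]>49)&(np.abs(q[:,1])<24)&(q[:,0]<100)&(q[:,0]>10); print("case front",np.percentile(q[k,0],99.5).round(1),"topz",P[k,2].mean().round(1))
k=(P[:,2]>42)&(P[:,2]<48.5)&(np.abs(q[:,1])<52)&(np.abs(q[:,1])>30)&(q[:,0]>60); print("bar front L/R",[np.percentile(q[k&(np.sign(q[:,1])==g),0],2).round(1) for g in (1,-1)])
E
python3 m.py w5.png
```

```text
clock 13.575 yaw -0.3183 F [-0.7 -2.7  0.4] Fpress 2.78 tcp jig [22.7  0.5] 15.9 grip 51.520741627814665 64.26278471946716 tilt [ 0. -0. -1.]
case front 72.1 topz 52.0
bar front L/R [np.float64(72.9), np.float64(72.9)]
```

Request:
servo_tool(increments=[[[0.9, 0.0025, 0, 0, 0, 0, 0], [0.9, 0.005, 0, 0, 0, 0, 0], [0.9, 0.0075, 0, 0, 0, 0, 0], [0.9, 0.009, 0, 0, 0, 0, 0], [0.9, 0.009, 0, 0, 0, 0, 0]]])

```text
clock: 14.25
tcp_pos: [547.4, -4.6, 15.9]
ee_rot: [0.001, 0.81, 0.586, -0.001]
contact_force: [-2.3, -7.4, 2.0]
grip_width: 51.1
grip_force: 64.5
```

Request:
servo_tool(increments=[[[0.9, 0, 0, 0, 0, 0, 0], [0.9, 0, 0, 0, 0, 0, 0], [0.9, 0, 0, 0, 0, 0, 0], [0.9, 0, 0, 0, 0, 0, 0]]])

```text
clock: 14.75
tcp_pos: [547.4, -4.6, 15.9]
ee_rot: [0.001, 0.81, 0.586, -0.001]
contact_force: [-3.1, -7.5, 2.7]
grip_width: 51.6
grip_force: 64.5
```

```bash
python3 m.py w6.png
```

```text
clock 14.95 yaw -0.3189 F [-2.9 -6.9  2.7] Fpress 7.51 tcp jig [28.6  0.5] 16.0 grip 51.11253688681299 64.52068626880646 tilt [-0.001 -0.003 -1.   ]
case front 78.1 topz 52.0
bar front L/R [np.float64(78.5), np.float64(79.0)]
```

View pics/w6.png

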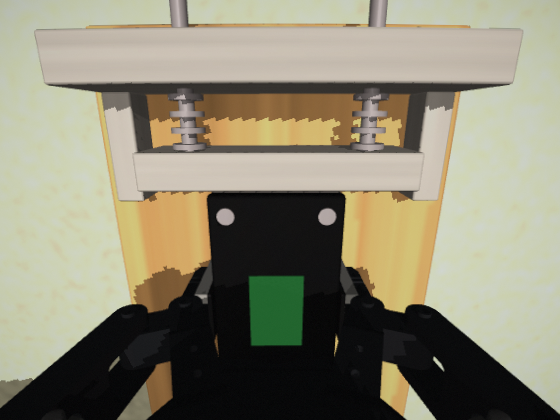

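The case presses squarely on the bar (contact at row 190), which is about 8.5 mm in. I'll add 1 mm more, settle, and hand in.

Request:
servo_tool(increments=[[[0.9, 0.0013, 0, 0, 0, 0, 0], [0.9, 0.0013, 0, 0, 0, 0, 0], [0.9, 0.0013, 0, 0, 0, 0, 0], [0.9, 0.0013, 0, 0, 0, 0, 0], [0.9, 0.0013, 0, 0, 0, 0, 0]]])

```text
clock: 15.62
tcp_pos: [547.6, -4.0, 16.0]
ee_rot: [0.001, 0.81, 0.586, -0.002]
contact_force: [-3.9, -7.4, 2.7]
grip_width: 51.9
grip_force: 64.6
```

```bash
python3 m.py w7.png && python3 -c "
from station import arm; print(arm.close_job())"
```

```text
clock 15.825 yaw -0.319 F [-3.3 -7.7  3.1] Fpress 8.3 tcp jig [29.4  0.5] 15.9 grip 51.31744438816633 64.57242608070374 tilt [-0.001 -0.004 -1.   ]
case front 78.8 topz 52.1
bar front L/R [np.float64(79.3), np.float64(79.6)]
the job is handed in; nothing more can be done
None
```

I handed the job in with both offcuts in the bin and the case held flat, square and centred, pushing with about 8.3 N (stop about 9.5 mm in); the hand-in returned no verdict.

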